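Blank off the empty bay of a desk power unit

TASK

Close up the open bay of the unplugged desk power unit: lay the white blanking plate in its opening between the two fitted modules, then slide the grey filler strip, nose first, fully home into the gap beside the plate, only on the side where the gap is wide enough, and never force it against the socket module. Let go of the filler, then press the blanking plate down against its spring until it is flush with its neighbours and keep pressing: finish while holding it flush, so that I can drive its screws. Leave everything else on the desk where it is.

Things in the scene. Friction and masses are not known exactly. Their poses are not given: they have to be found in the camera images.
- power_unit: Fixed grey metal power unit on the desk, 78 (x) x 224 (y) x 40 mm high, with black end caps 50 mm high (to 119 mm either side). Origin: centre of its underside, z up, -x towards the robot, turned a little. The socket and USB modules stand on its top (z = 40 mm) at y = +69 and -69 mm; which is on which side varies.
- opening (a point): Middle of the 39 (x) x 31 (y) mm opening in the unit's top, at top level (z = 40 mm), for the plate's boss. In it a sprung steel carrier, its top 7 mm down, holds the plate 5 mm proud. It starts to sink at about 3 N and has sunk 5 mm at about 8 N; there the plate's face stops hard on the unit's top.
- gap_left (a point): Unit's x = 0, y = +36 mm, at top level (z = 40 mm). The gap between the seated plate (its face reaches to y = 23 mm either side) and the module on this +y side is 26 mm wide if that is the USB module, with this point in its middle, and only 12 mm if it is the socket module. Behind it a black stop lug, 7 mm high, front at the unit's x = +28 mm.
- gap_right (a point): The same for the -y side: unit's x = 0, y = -36 mm, at top level. Gap 26 mm wide if the USB module is on this side, 12 mm if the socket module is. The same stop lug behind.
- socket_module: White socket module with one round socket recess, 56 (x) x 68 (y) x 10 mm thick, fixed on the unit; origin: centre of its underside, axes as the unit's. Top 50 mm above the desk.
- usb_module: White USB module with two USB slots on a grey panel, 56 (x) x 40 (y) x 10 mm thick, fixed on the unit on the other side; origin: centre of its underside, axes as the unit's. Top 50 mm above the desk.
- blank_plate: Loose white plate, 0.08 kg: face 56 (x) x 46 (y) x 10 mm, four screw holes, on a boss 36 x 28 x 12 mm (lowest 4 mm: 31 x 23). Origin: centre of the boss's underside, z up; face from z = 12 to 22 mm. Lies boss down on the 3 mm desk mat. Grip the face across x. Fits with its x along the unit's, either way round; origin 33 mm above the desk when standing on the carrier, 28 mm when flush.
- filler: Loose grey strip, 0.05 kg, on the mat: 56 (x) x 22 (y) x 10 mm, rounded nose at x = +28 mm; origin: centre of the strip's underside, z up. A tab 14 mm wide runs to x = -54 mm with an upright fin 16 (x) x 10 (y) mm, centre x = -44, top z = 32 mm: grip it across y. Slid in from the unit's -x side along its top, it is home when its nose meets the lug: origin then at the gap point, axes as the unit's.
- mug_1: bystander: white mug at the back; origin centre of its underside
- bottle_2: bystander: small pink nail polish bottle at the back; origin centre of its underside
- memo_cube: bystander: black open note box on the left, 105x69x63 mm; origin centre of its underside
- sticky_yellow: bystander: yellow sticky notes on the right, 69x69x18 mm; origin centre of its underside
- calculator: bystander: white calculator, 112x70x19 mm, front right; origin centre of its underside
- screwdriver: bystander: red-handled screwdriver, 170 mm long, lying at the front edge of the desk before the unit, less than 35 mm high
There are look-alikes about, which are no part of the job. Leave any purple look-alike of the blank_plate alone.

How it is judged:
On the way, in this order (a step that is already met when the one before it is completed fails the run):
1. the blanking plate stands in its opening, let go (x of blank_plate in the frame of power_unit between -0.004 and 0.004 m and y of blank_plate in the frame of power_unit between -0.004 and 0.004 m and z of blank_plate in the frame of power_unit below 0.036 m and angle between blank_plate's own z axis and vertical below 0.12 rad and contact force between the fingers and blank_plate below 0.3 N), for 0.2 s.
2. the filler is home in the wide gap and let go (x of filler in the frame of power_unit between -0.005 and 0.004 m and z of filler in the frame of power_unit between 0.0385 and 0.042 m and angle between filler's own z axis and vertical below 0.06 rad and angle between the x axis of filler and the x axis of power_unit, either way round below 0.15 rad and ((y of usb_module in the frame of power_unit above 0 m and y of filler in the frame of power_unit between 0.03 and 0.042 m) or (y of usb_module in the frame of power_unit below 0 m and y of filler in the frame of power_unit between -0.042 and -0.03 m)) and contact force between the fingers and filler below 0.3 N), for 0.2 s.
At the end, for the whole second after the job is handed in: Through the last second the fingers press the blanking plate (over 3 N), in its opening within 4 mm, its face within 1.7 mm of its neighbours', level. The filler lies flat and let go in the gap by the USB module, home within 5 mm (x of blank_plate in the frame of power_unit between -0.004 and 0.004 m and y of blank_plate in the frame of power_unit between -0.004 and 0.004 m and z of blank_plate in the frame of power_unit between 0.026 and 0.0297 m and angle between blank_plate's own z axis and vertical below 0.05 rad and angle between the x axis of blank_plate and the x axis of power_unit, either way round below 0.12 rad and contact force between the fingers and blank_plate above 3 N and linear speed of blank_plate below 0.01 m/s and x of filler in the frame of power_unit between -0.005 and 0.004 m and z of filler in the frame of power_unit between 0.0385 and 0.042 m and angle between filler's own z axis and vertical below 0.06 rad and angle between the x axis of filler and the x axis of power_unit, either way round below 0.15 rad and ((y of usb_module in the frame of power_unit above 0 m and y of filler in the frame of power_unit between 0.03 and 0.042 m) or (y of usb_module in the frame of power_unit below 0 m and y of filler in the frame of power_unit between -0.042 and -0.03 m)) and contact force between the arm and filler below 0.3 N); the arm keeps its last pose, push and grip.
It fails at once if the filler is forced against the socket module (contact force between filler and socket_module above 10 N).
It fails at once if a bystander is pushed away by more than 30 mm (distance of any of mug_1, bottle_2, memo_cube, sticky_yellow, calculator, screwdriver from where it was at the start of the episode above 0.03 m).
It also fails if it takes over 64 s, if anything falls off the work surface, if the arm or the gripper's body presses on something with over 40 N, if the wrist force passes 120 N, or if a joint passes its speed limit or range.

ROBOT

A 7-joint arm with a two-finger parallel gripper is mounted at the origin on a cart in front of the work surface, level with it; the furniture and walls round the work are solid. World frame = base frame: x ahead of the robot, y to its left, z up, the work surface at z = 0. Lengths are in m, angles in rad, forces in N, time in s.
With the tool pointing down it reaches from about 0.35 to 0.9 m from the base axis. Payload 19.9 kg.
Tool frame: the origin (TCP) lies between the finger pads; the fingertips stand finger_overhang ahead of it and the grasp point (between the pads) is the TCP (finger_overhang is the distance from the TCP to the fingertips, in m); z points along the fingers, y is the line along which they close (so a half turn about z gives the same grasp; the last joint's range is limited). The gripper opens to 94 mm and grips with 3 to 60 N. Pads are 16 mm wide; open, the fingers measure 119 mm over their backs; the gripper's body (75 mm by 177 mm) begins 78 mm behind the grasp point.
Start: joints at [1.23, 0.417, -0.01, 1.614, 0.005, 1.111, -0.053], TCP at [0.185, -0.597, 0.194] pointing down, gripper open.
Joint ranges: [-2.81, 2.81], [-0.39, 2.02], [-1.27, 1.25], [0.06, 2.57], [-1.19, 4.33], [0.19, 2], [-2.82, 2.82]. Speed limits (rad/s): [1.89, 1.89, 2.39, 2.39, 3.01, 3.01, 3.01].

INTERFACE

Orientations are given as a unit quaternion [w, x, y, z].
In Python, from plant import * gives the robot as it stands. The module is installed in compiled form; this text tells all that it offers.
- The arm moves only by the shell command python3 -m crank 'ROWS' [FORCE]. ROWS is rows parted by semicolons, their numbers by spaces, 1 to 12 of them, each of 7 numbers: the finger opening in m, then dx, dy, dz in m, then a rotation vector rx, ry, rz in rad; each row shifts and turns the commanded pose from where the row before left it, along the tool's axes as they then stand; what a row does not reach is not made up. A row lasts 1/12 s, in which the tool goes at most 0.0417 m and 0.125 rad, less where a joint would pass 70% of its speed; a pose out of reach is approached as far as the arm can. The fingers move at their own pace and stop on an object; FORCE is the grip in N (left out, the last holds). Time passes only in rows, so rows that do not move let the fingers close. It prints the time, the measured TCP pose, the force, the opening and the grip force at its end.
- get_obs(): the state, without advancing time (a new reading comes with each control period).
- camera(name): name is "scene" or "top" or "wrist"; returns a dict with "frame" (480x640x3 uint8, red, green, blue), "K" (3x3 intrinsics, pixels), "D" ([k1, k2, p1, p2, k3] as OpenCV has them; the pictures are not rectified), "eye" and "attitude" of the camera in the world; the wrist camera has in their place "T_tool_cam" (4x4, takes a point from camera to tool coordinates, whose origin is the TCP and whose axes are the flange's). Camera axes: x right, y up, looking along -z (the intrinsics and any distortion apply to the point x, -y, -z); pixel columns grow to the right and rows downward; lengths in m; the calibration is good to about 2 mm. A picture is of the moment at which its call begins: read the wrist's pose just before it. There is no depth.
- job_done(): hands the job in; it is judged then, once.
The state is a dict: "time_s": time; "joint_positions": joint angles; "joint_velocities": joint speeds; "joint_efforts": joint torques, N m; "position": TCP position; "tool_rot": TCP orientation; "force": force on the tool from outside, world axes, zero at the start; "ft_torque": the same for the moment, N m; "width": finger opening in m; "grasp_force": force on a finger pad.
Only numpy, scipy, OpenCV 4.12 (cv2) and the standard library are available. Lean on these libraries where they do the work, as an engineer would, in place of code of your own. Each camera call takes 0.05 s, during which the arm holds its last target. There are 200 camera calls.

## Working session

There is one attempt and no reset: what is moved stays moved. The work goes in short steps, Python scripts to look and compute and a shell command to move; the robot and the scene stay as the last step left them, time stands still between calls to the robot, and variables do not carry over. Pictures are saved under pics/ and viewed, at most 10 in all, crops included, and the job is handed in when it is done.

```bash
mkdir -p pics; cat > h.py <<'E'
from plant import *
import numpy as np, cv2
from scipy.spatial.transform import Rotation as R
def Rq(q): return R.from_quat([q[1],q[2],q[3],q[0]]).as_matrix()
def campose(c,o=None):
    if 'T_tool_cam' in c:
        T=np.array(c['T_tool_cam']); A=Rq(o['tool_rot']); return A@T[:3,:3], A@T[:3,3]+np.array(o['position'])
    a=np.array(c['attitude']); return (a if a.shape==(3,3) else Rq(a)), np.array(c['eye'])
def ray(c,px,o=None):
    p=cv2.undistortPoints(np.float64(px).reshape(-1,1,2),np.array(c['K']),np.array(c['D']))[:,0]
    A,e=campose(c,o); d=np.c_[p[:,0],-p[:,1],-np.ones(len(p))]@A.T
    return e,d
def onz(c,px,z,o=None):
    e,d=ray(c,px,o); return e+d*((z-e[2])/d[:,2])[:,None]
def proj(c,P,o=None):
    A,e=campose(c,o); q=(np.atleast_2d(P)-e)@A; q=q*[1,-1,-1]
    return cv2.projectPoints(q.reshape(-1,1,3),np.zeros(3),np.zeros(3),np.array(c['K']),np.array(c['D']))[0][:,0]
E
python3 - <<'E'
from h import *
import pickle
o=get_obs(); print({k:np.round(v,3) for k,v in o.items()}); 
for n in ('top','scene'):
    c=camera(n); cv2.imwrite(f'pics/{n}0.png',c['frame'][:,:,::-1]); pickle.dump(c,open(n+'.pkl','wb')); print(n,c['K'],c['D'],campose(c))
c=camera('wrist');print(c['T_tool_cam']); print([k for k in dir() if 'over' in k], globals().get('finger_overhang'))
E
```

```text
{'time_s': np.float64(0.0), 'joint_positions': array([ 1.23 ,  0.418, -0.01 ,  1.614,  0.005,  1.111, -0.053]), 'joint_velocities': array([-0.001,  0.001,  0.   , -0.001,  0.001, -0.001,  0.002]), 'joint_efforts': array([ 0.0000e+00, -8.5125e+01,  6.3900e-01, -4.2598e+01, -4.9000e-02,
        1.9000e-02,  0.0000e+00]), 'position': array([ 0.184, -0.597,  0.194]), 'tool_rot': array([-0.001,  0.989,  0.149, -0.   ]), 'force': array([-0.052,  0.29 , -0.244]), 'ft_torque': array([ 0.046, -0.009,  0.002]), 'grasp_force': np.float64(0.0), 'width': np.float64(0.094)}
top [[526.91319574   0.         320.45051484]
 [  0.         526.91319574 241.08783852]
 [  0.           0.           1.        ]] [0.00659771 0.         0.         0.         0.        ] (array([[ 0.02516798,  0.99887422, -0.04021023],
       [-0.99967407,  0.02497514, -0.00529099],
       [-0.00428078,  0.04033028,  0.99917723]]), array([ 0.49418325, -0.02773035,  1.55591633]))
scene [[529.7479912    0.         315.0293948 ]
 [  0.         529.7479912  237.35189742]
 [  0.           0.           1.        ]] [-0.14999892  0.          0.          0.          0.        ] (array([[ 0.48034852,  0.56541049, -0.6705045 ],
       [-0.87687581,  0.29318451, -0.38096149],
       [-0.01881809,  0.77094346,  0.63662552]]), array([-0.66405571, -0.70706486,  1.20647602]))
[[-4.96692044e-04  9.57430042e-01  2.88664977e-01  8.55216910e-02]
 [ 9.99999859e-01  5.29581404e-04 -3.58379868e-05  1.18129821e-03]
 [-1.87183969e-04  2.88664918e-01 -9.57430170e-01 -1.91504296e-01]
 [ 0.00000000e+00  0.00000000e+00  0.00000000e+00  1.00000000e+00]]
['finger_overhang'] 0.019
```

View pics/top0.png

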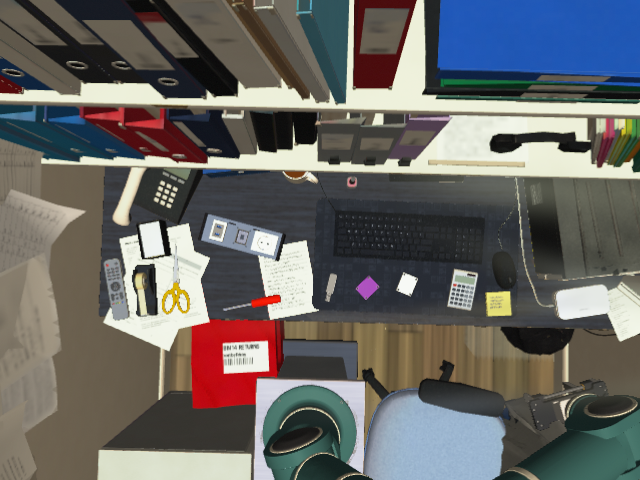

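View pics/scene0.png

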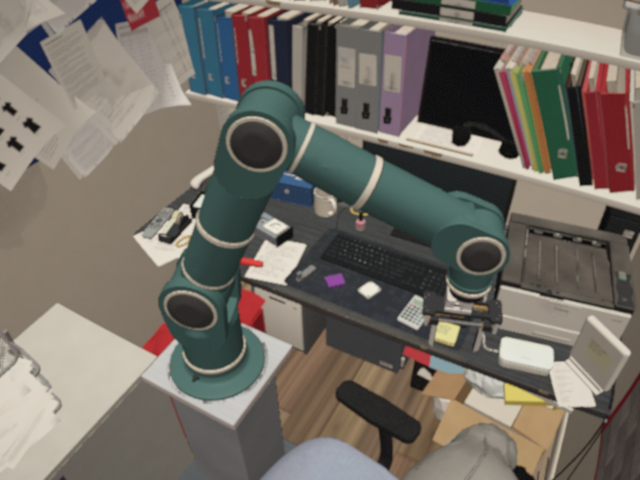

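The top view shows the unit at about (242,237), with the USB slots at about (218,231), the +y side, and the round socket at about (265,242), the -y side. Candidates for the plate are white (407,284) and purple (367,287). White fits the description; purple is the look-alike. The grey filler is at about (331,287), with the screwdriver at about (265,302). I'll confirm in an enlarged crop and measure.

```bash
python3 - <<'E'
from h import *
import pickle
c=pickle.load(open('top.pkl','rb')); f=c['frame']
a=cv2.resize(f[205:310,190:300],None,fx=5,fy=5,interpolation=cv2.INTER_CUBIC)
b=cv2.resize(f[265:310,310:430],None,fx=5,fy=5,interpolation=cv2.INTER_CUBIC)
im=np.zeros((750,600,3),np.uint8); im[:525,:550]=a; im[525:750,:]=b
cv2.imwrite('pics/crop.png',cv2.resize(im,(480,600))[:,:,::-1])
print(onz(c,[[242,237],[218,231],[265,242]],.045),onz(c,[[407,284],[331,287],[265,300],[463,288],[498,303]],.015))
hsv=cv2.cvtColor(f,cv2.COLOR_RGB2HSV)
w=((hsv[...,1]<40)&(hsv[...,2]>180)).astype(np.uint8); 
g=((hsv[...,1]<60)&(hsv[...,2]>95)).astype(np.uint8)
for nm,m,(x0,y0,x1,y1),z in (('plate',w,(390,268,425,302),.025),('fill',g,(318,268,345,305),.013)):
    mm=np.zeros_like(m); mm[y0:y1,x0:x1]=m[y0:y1,x0:x1]
    cs,_=cv2.findContours(mm,0,2); k=max(cs,key=cv2.contourArea)
    W=onz(c,k[:,0].astype(float),z); r=cv2.minAreaRect(np.float32(W[:,:2]*1000)); print(nm,r,cv2.boxPoints(r).round(1).tolist())
E
```

```text
[[0.56110223 0.20582015 0.045     ]
 [0.57663266 0.27532741 0.045     ]
 [0.54838879 0.13933978 0.045     ]] [[ 0.4373682  -0.27489746  0.015     ]
 [ 0.42300961 -0.05369788  0.015     ]
 [ 0.38036816  0.13766799  0.015     ]
 [ 0.429919   -0.43790882  0.015     ]
 [ 0.38906174 -0.53997859  0.015     ]]
plate ((438.0335693359375, -272.5519714355469), (44.4893913269043, 56.01365280151367), 69.31046295166016) [[404.0, -283.5], [456.3999938964844, -303.29998779296875], [472.1000061035156, -261.6000061035156], [419.70001220703125, -241.8000030517578]]
fill ((422.3856201171875, -51.426734924316406), (21.25068473815918, 82.64566040039062), 77.31336975097656) [[379.70001220703125, -52.70000076293945], [460.3999938964844, -70.9000015258789], [465.0, -50.099998474121094], [384.3999938964844, -32.0]]
```

View pics/crop.png

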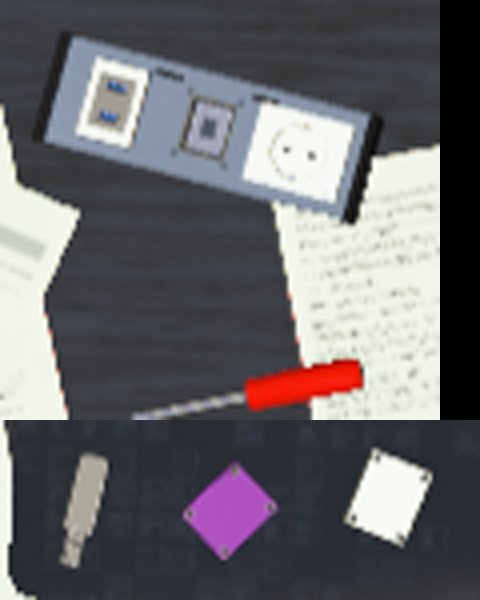

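The crop confirms it. The white plate has four screw holes, and the purple one is the look-alike. The filler's tab end points towards the robot with the nose away. The USB module is on the +y side, so the wide gap is gap_left. I'll move above the plate.

```bash
cat >> h.py <<'E'
def go(x,y,z,deg):
    "tool-axes deltas: turn first, then shift; tool z down, tool y at world yaw deg"
    o=get_obs(); a=np.radians(deg); Y=np.array([np.cos(a),np.sin(a),0]); Z=np.array([0,0,-1.]); T=np.c_[np.cross(Y,Z),Y,Z]
    C=Rq(o['tool_rot']); print('turn',R.from_matrix(C.T@T).as_rotvec().round(4),'shift',(T.T@(np.array([x,y,z])-o['position'])).round(4),'t',o['time_s'],'j7',o['joint_positions'][6].round(2))
E
python3 -c "
from h import *
go(.438,-.2725,.14,-20.7)"
```

```text
turn [-9.000e-04 -3.000e-04 -9.097e-01] shift [0.393  0.1225 0.054 ] t 0.15 j7 -0.05
```

```bash
python3 -m crank '.094 0 0 0 0 0 -.114;.094 0 0 0 0 0 -.114;.094 0 0 0 0 0 -.114;.094 0 0 0 0 0 -.114;.094 0 0 0 0 0 -.114;.094 0 0 0 0 0 -.114;.094 0 0 0 0 0 -.114;.094 0 0 0 0 0 -.112' && python3 -m crank '.094 .0328 .0102 .0045 0 0 0;.094 .0328 .0102 .0045 0 0 0;.094 .0328 .0102 .0045 0 0 0;.094 .0328 .0102 .0045 0 0 0;.094 .0328 .0102 .0045 0 0 0;.094 .0328 .0102 .0045 0 0 0;.094 .0328 .0102 .0045 0 0 0;.094 .0328 .0102 .0045 0 0 0;.094 .0328 .0102 .0045 0 0 0;.094 .0328 .0102 .0045 0 0 0;.094 .0328 .0102 .0045 0 0 0;.094 .0328 .0102 .0045 0 0 0' && python3 -m crank '.094 0 0 0 0 0 0;.094 0 0 0 0 0 0' && python3 - <<'E'
from h import *
go(.438,-.2725,.14,-20.7)
o=get_obs(); c=camera('wrist'); cv2.imwrite('pics/w1.png',c['frame'][:,:,::-1])
E
```

```text
time_s: 0.82
position: [0.1845, -0.5969, 0.1942]
tool_rot: [-0.0, 0.821, 0.571, 0.0]
force: [-0.2, -0.1, 0.3]
width: 0.0939
grasp_force: 0.0
time_s: 1.82
position: [0.4387, -0.2707, 0.1402]
tool_rot: [-0.0, 0.823, 0.569, -0.0]
force: [0.9, -0.6, -0.1]
width: 0.094
grasp_force: 0.0
time_s: 1.98
position: [0.4389, -0.2705, 0.1401]
tool_rot: [-0.0, 0.822, 0.57, 0.0]
force: [-1.0, 0.5, -0.3]
width: 0.094
grasp_force: 0.0
turn [-0.0006 -0.0006  0.0036] shift [-0.0022 -0.0001  0.0001] t 1.9833 j7 0.01
```

View pics/w1.png

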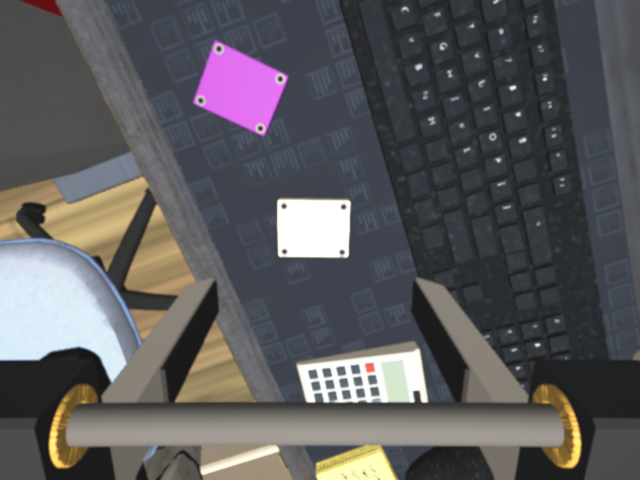

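The wrist view shows the white plate at (313,228), well aligned, with the purple look-alike at (241,86). I'll refine the plate pose.

```bash
cat >> h.py <<'E'
def blob(c,mask,box,z,o=None):
    x0,y0,x1,y1=box; m=np.zeros(mask.shape,np.uint8); m[y0:y1,x0:x1]=mask[y0:y1,x0:x1]
    cs,_=cv2.findContours(m,0,1); k=max(cs,key=cv2.contourArea)
    W=onz(c,k[:,0].astype(float),z,o); return k,cv2.minAreaRect(np.float32(W[:,:2]*1000))
E
python3 - <<'E'
from h import *
o=get_obs(); c=camera('wrist'); h=cv2.cvtColor(c['frame'],cv2.COLOR_RGB2HSV)
k,r=blob(c,(h[...,1]<50)&(h[...,2]>170),(240,160,400,290),.025,o); print(r)
cx,cy=np.array(r[0])/1000; an=r[2]-90; print(an); go(cx,cy,.032,an)
E
```

```text
((438.2630310058594, -272.70257568359375), (47.423580169677734, 57.03379440307617), 68.81207275390625)
-21.18792724609375
turn [-0.0004  0.0002  0.0082] shift [0.0002 0.0006 0.1084] t 2.0833 j7 0.01
```

```bash
python3 -m crank '.094 0 0 .035 0 0 .008;.094 0 0 .035 0 0 0;.094 0 0 .03 0 0 0;.094 0 0 0 0 0 0;.094 0 0 0 0 0 0' && python3 -c "
from h import *
go(.4383,-.2727,.032,-21.2)"
```

```text
time_s: 2.5
position: [0.437, -0.2726, 0.0402]
tool_rot: [-0.001, 0.825, 0.565, -0.001]
force: [1.3, -0.3, 1.0]
width: 0.0938
grasp_force: 0.0
turn [-0.0025 -0.0004 -0.0004] shift [0.0004 0.0012 0.0082] t 2.5 j7 -0.07
```

```bash
python3 -m crank '.094 0 .001 .008 0 0 0;.094 0 0 0 0 0 0;.06 0 0 0 0 0 0;.05 0 0 0 0 0 0;.05 0 0 0 0 0 0;.05 0 0 0 0 0 0;.05 0 0 0 0 0 0;.05 0 0 0 0 0 0' 20 && python3 -m crank '.05 0 0 -.01 0 0 0;.05 0 0 -.03 0 0 0;.05 0 0 -.035 0 0 0;.05 0 0 -.035 0 0 0;.05 0 0 -.035 0 0 0;.05 0 0 0 0 0 0' && python3 -c "
from h import *
go(.4,0,.14,-11.7)"
```

```text
time_s: 3.17
position: [0.4391, -0.2725, 0.0326]
tool_rot: [0.0, 0.825, 0.565, 0.0]
force: [0.4, -0.4, 0.3]
width: 0.0577
grasp_force: 0.0
time_s: 3.67
position: [0.4415, -0.2736, 0.1844]
tool_rot: [0.004, 0.825, 0.565, 0.002]
force: [0.7, -0.1, 0.5]
width: 0.0499
grasp_force: 0.0
turn [ 0.0081  0.0026 -0.1645] shift [ 0.2595 -0.0962  0.0444] t 3.6667 j7 0.02
```

The fingers had not closed when I lifted, so the plate was missed. I'll reopen and re-measure.

```bash
python3 -m crank '.094 0 0 .03 0 0 0;.094 0 0 .014 0 0 0;.094 0 0 0 0 0 0;.094 0 0 0 0 0 0;.094 0 0 0 0 0 0' && python3 - <<'E'
from h import *
o=get_obs(); c=camera('wrist'); cv2.imwrite('pics/w2.png',c['frame'][:,:,::-1]); h=cv2.cvtColor(c['frame'],cv2.COLOR_RGB2HSV)
k,r=blob(c,(h[...,1]<50)&(h[...,2]>170),(240,160,400,290),.025,o); print(r,cv2.boundingRect(k))
cx,cy=np.array(r[0])/1000; an=r[2]-90; print(an); go(cx,cy,.032,an)
E
```

```text
time_s: 4.08
position: [0.4395, -0.2726, 0.1346]
tool_rot: [0.0, 0.825, 0.565, 0.0]
force: [-1.1, -0.7, 0.7]
width: 0.08
grasp_force: 0.0
((438.1734924316406, -272.98089599609375), (46.68878173828125, 57.01172637939453), 68.8189697265625) (274, 199, 75, 59)
-21.1810302734375
turn [0.0013 0.0002 0.0008] shift [-0.0008 -0.0012  0.1027] t 4.1333 j7 -0.0
```

```bash
python3 -m crank '.094 0 -.001 .035 0 0 0;.094 0 0 .035 0 0 0;.094 0 0 .0325 0 0 0;.075 0 0 0 0 0 0;.05 0 0 0 0 0 0;.05 0 0 0 0 0 0;.05 0 0 0 0 0 0;.05 0 0 0 0 0 0;.05 0 0 0 0 0 0;.05 0 0 0 0 0 0;.05 0 0 0 0 0 0;.05 0 0 0 0 0 0' 20
```

```text
time_s: 5.13
position: [0.4381, -0.2722, 0.0311]
tool_rot: [0.0, 0.825, 0.565, 0.0]
force: [0.3, 0.7, -0.2]
width: 0.0503
grasp_force: 0.0
```

```bash
python3 -m crank '.05 0 0 0 0 0 0;.05 0 0 0 0 0 0;.05 0 0 0 0 0 0'
```

```text
time_s: 5.38
position: [0.4381, -0.2721, 0.0309]
tool_rot: [-0.0, 0.825, 0.565, -0.0]
force: [0.4, 0.0, -0.6]
width: 0.0501
grasp_force: 0.0
```

```bash
python3 - <<'E'
from h import *
o=get_obs(); c=camera('wrist'); cv2.imwrite('pics/w3.png',c['frame'][:,:,::-1]); print(o['width'],o['grasp_force'])
E
```

```text
0.05009855478235434 0.0
```

View pics/w3.png

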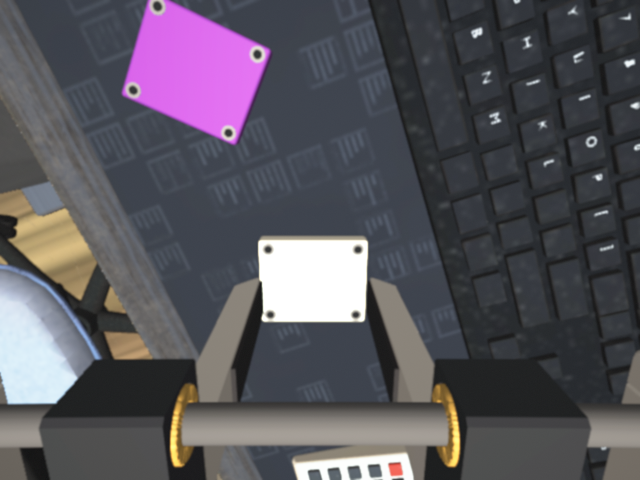

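```bash
python3 - <<'E'
from h import *
o=get_obs(); c=camera('wrist'); A=Rq(o['tool_rot'])
P=lambda *q: proj(c,np.array(o['position'])+A@np.array(q),o)[0].round(0)
for z in (-.019,0,.006,.016,.019): print(z,[P(x,y,z) for x in (0,.008) for y in(-.025,-.028,.028)])
h=cv2.cvtColor(c['frame'],cv2.COLOR_RGB2HSV)
k,r=blob(c,(h[...,1]<50)&(h[...,2]>170),(220,200,410,340),.025,o);print(r,cv2.boundingRect(k))
E
```

```text
-0.019 [array([258., 301.]), array([252., 301.]), array([371., 301.]), array([257., 286.]), array([251., 286.]), array([372., 286.])]
0 [array([263., 285.]), array([257., 285.]), array([366., 285.]), array([262., 270.]), array([257., 270.]), array([367., 270.])]
0.006 [array([264., 280.]), array([259., 280.]), array([365., 280.]), array([264., 266.]), array([258., 266.]), array([365., 266.])]
0.016 [array([267., 273.]), array([261., 273.]), array([363., 273.]), array([266., 260.]), array([261., 260.]), array([363., 260.])]
0.019 [array([267., 271.]), array([262., 271.]), array([362., 271.]), array([267., 258.]), array([261., 258.]), array([362., 258.])]
((438.3433532714844, -272.7114562988281), (46.80477523803711, 56.585575103759766), 68.83389282226562) (258, 239, 110, 83)
```

The fingers flank the plate, so I'll command a full close and read the grip.

```bash
python3 -m crank '0 0 0 0 0 0 0;0 0 0 0 0 0 0;0 0 0 0 0 0 0;0 0 0 0 0 0 0;0 0 0 0 0 0 0;0 0 0 0 0 0 0' 20
```

```text
time_s: 5.98
position: [0.4381, -0.2721, 0.0309]
tool_rot: [-0.0, 0.825, 0.565, 0.0]
force: [0.1, 0.3, 0.3]
width: 0.0133
grasp_force: 0.0
```

```bash
python3 - <<'E'
from h import *
c=camera('wrist'); f=c['frame'][180:400,180:460]; cv2.imwrite('pics/w4.png',cv2.resize(f,None,fx=2.5,fy=2.5)[:,:,::-1]); o=get_obs();print(o['width'],o['grasp_force'],o['force'])
E
```

```text
0.009211920658847851 0.0 [ 0.0096958  -0.17748618 -0.73825578]
```

View pics/w4.png

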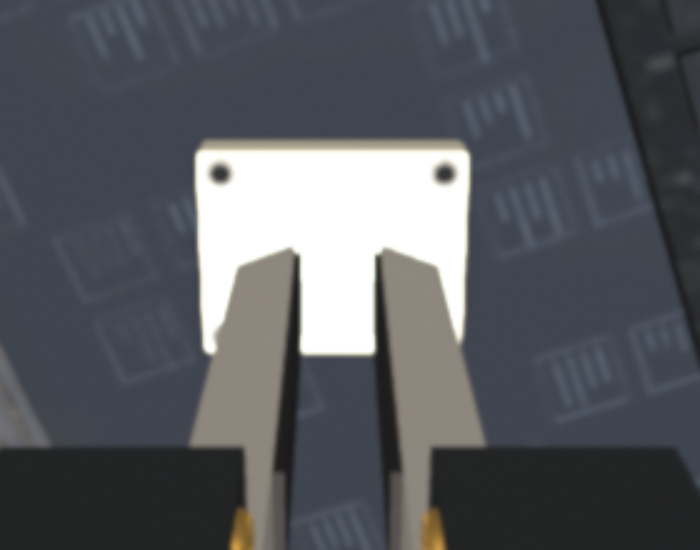

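The fingers passed above the plate, so the fingertips end higher than expected. I'll probe down gently on the plate top to find the true tip offset.

```bash
for i in 1; do python3 -m crank '0 0 0 .0015 0 0 0;0 0 0 .0015 0 0 0;0 0 0 0 0 0 0;0 0 0 0 0 0 0'; done | egrep 'pos|force|wid'
```

```text
position: [0.438, -0.272, 0.0278]
force: [-0.3, 0.3, -0.7]
width: 0.0002
grasp_force: 0.0
```

```bash
python3 -m crank '0 0 0 .0015 0 0 0;0 0 0 .0015 0 0 0;0 0 0 0 0 0 0;0 0 0 0 0 0 0'| egrep 'pos|force|wid'; python3 -m crank '0 0 0 .0015 0 0 0;0 0 0 .0015 0 0 0;0 0 0 0 0 0 0;0 0 0 0 0 0 0'| egrep 'pos|force|wid'
```

```text
position: [0.438, -0.2721, 0.0248]
force: [-0.3, 0.3, 0.7]
width: 0.0007
grasp_force: 0.0
position: [0.438, -0.2721, 0.0218]
force: [-0.6, 0.4, 0.4]
width: 0.0007
grasp_force: 0.0
```

```bash
python3 - <<'E'
from h import *
o=get_obs(); c=camera('wrist'); A=Rq(o['tool_rot']); h=cv2.cvtColor(c['frame'],cv2.COLOR_RGB2HSV)
m=(h[...,1]<50)&(h[...,2]>170); print(m[:, 318].nonzero()[0][[0,-1]], [ (r,int(m[r,240:400].sum())) for r in range(250,320,6)], o['position'],o['force'])
E
```

```text
[244 479] [(250, 114), (256, 98), (262, 114), (268, 114), (274, 112), (280, 105), (286, 66), (292, 62), (298, 58), (304, 55), (310, 52), (316, 50)] [ 0.43803306 -0.27206324  0.0218433 ] [-0.6422024   0.37472781  0.42871187]
```

```bash
for s in 1; do python3 -m crank '0 0 0 .0015 0 0 0;0 0 0 .0015 0 0 0;0 0 0 0 0 0 0'| egrep 'pos|force: \['; done; python3 -m crank '0 0 0 .0015 0 0 0;0 0 0 .001 0 0 0;0 0 0 0 0 0 0'| egrep 'pos|force: \['
```

```text
position: [0.4379, -0.272, 0.0186]
force: [-0.2, 0.8, -0.1]
position: [0.438, -0.272, 0.0162]
force: [0.2, -0.4, -0.1]
```

```bash
python3 -m crank '0 0 0 .001 0 0 0;0 0 0 .001 0 0 0;0 0 0 0 0 0 0'| egrep 'pos|force: \['
```

```text
position: [0.4381, -0.2721, 0.0144]
force: [0.6, -0.9, -0.0]
```

```bash
python3 -m crank '0 0 0 .001 0 0 0;0 0 0 .001 0 0 0;0 0 0 0 0 0 0'| egrep 'pos|force: \['
```

```text
position: [0.4383, -0.2723, 0.014]
force: [-11.4, 5.8, 40.4]
```

```bash
python3 - <<'E'
from h import *
for n in('wrist','top'):
  o=get_obs(); c=camera(n); f=c['frame']; f=f[180:400,180:460] if n=='wrist' else f[200:340,330:480]
  cv2.imwrite(f'pics/p_{n}.png',cv2.resize(f,(500,400),interpolation=2)[:,:,::-1])
im=np.hstack([cv2.imread('pics/p_wrist.png')[:,:400],cv2.imread('pics/p_top.png')[:,:400]]); cv2.imwrite('pics/p.png',im)
E
```

```text
(no output)
```

View pics/p.png

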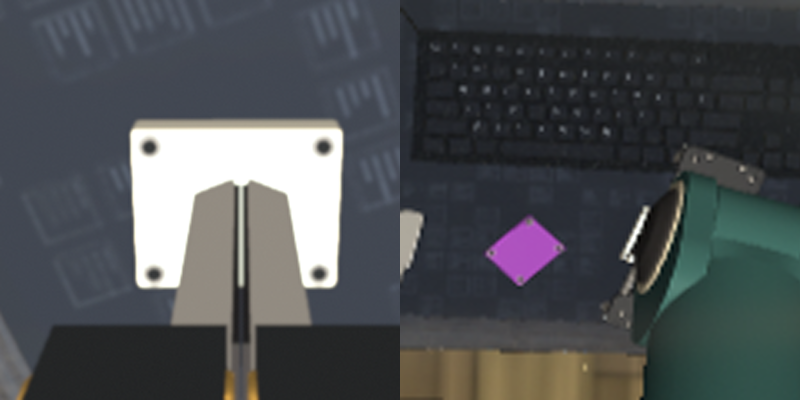

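Contact came at TCP z ≈ 0.014 with the plate top at 0.025. So the fingertips actually end about 11 mm behind the TCP, not 19 mm ahead of it. I'll use tip = TCP + 0.011 from here. Next I lift, open and re-grasp lower.

```bash
python3 -m crank '.094 0 0 -.015 0 0 0;.094 0 0 -.01 0 0 0;.094 0 0 0 0 0 0;.094 0 0 0 0 0 0;.094 0 0 0 0 0 0;.094 0 0 0 0 0 0;.094 0 0 0 0 0 0;.094 0 0 0 0 0 0;.094 0 0 0 0 0 0;.094 0 0 0 0 0 0;.094 0 0 0 0 0 0' && python3 - <<'E'
from h import *
o=get_obs(); c=camera('wrist'); h=cv2.cvtColor(c['frame'],cv2.COLOR_RGB2HSV)
k,r=blob(c,(h[...,1]<50)&(h[...,2]>170),(220,180,420,330),.025,o); print(r,cv2.boundingRect(k))
cx,cy=np.array(r[0])/1000; an=r[2]-90; print(an); go(cx,cy,.003,an)
E
```

```text
time_s: 9.1
position: [0.4381, -0.2721, 0.0374]
tool_rot: [-0.0, 0.825, 0.565, -0.0]
force: [-0.1, 0.4, 0.9]
width: 0.0701
grasp_force: 0.0
((438.4136657714844, -272.49200439453125), (46.80252456665039, 56.64493179321289), 68.83769226074219) (260, 235, 107, 81)
-21.162307739257812
turn [-0.0001 -0.      0.0004] shift [-0.0003  0.0004  0.0344] t 9.15 j7 -0.07
```

```bash
python3 -m crank '.094 0 0 .012 0 0 0;.094 0 0 .012 0 0 0;.094 0 0 .0104 0 0 0;.04 0 0 0 0 0 0;.04 0 0 0 0 0 0;.04 0 0 0 0 0 0;.04 0 0 0 0 0 0;.04 0 0 0 0 0 0;.04 0 0 0 0 0 0;.04 0 0 0 0 0 0' 20; python3 -m crank '.04 0 0 0 0 0 0;.04 0 0 0 0 0 0'
```

```text
time_s: 9.98
position: [0.4383, -0.2723, 0.0033]
tool_rot: [0.0, 0.825, 0.565, 0.0]
force: [-0.3, -0.5, 3.5]
width: 0.056
grasp_force: 20.0
time_s: 10.15
position: [0.4382, -0.2722, 0.0033]
tool_rot: [0.0, 0.825, 0.565, 0.0]
force: [-1.6, 1.2, 6.8]
width: 0.0556
grasp_force: 20.0
```

Gripped at 56 mm with 20 N. I'll lift it and carry it to a viewing pose beside the unit.

```bash
python3 -m crank '.04 0 0 -.03 0 0 0;.04 0 0 -.04 0 0 0;.04 0 0 -.04 0 0 0;.04 0 0 -.04 0 0 -.082;.04 0 0 -.04 0 0 -.083;.04 0 0 0 0 0 0' && python3 -c "
from h import *
go(.547,.137,.19,-11.7)"
```

```text
time_s: 10.65
position: [0.4408, -0.2734, 0.2001]
tool_rot: [0.004, 0.774, 0.634, 0.001]
force: [0.2, 0.2, -0.3]
width: 0.0558
grasp_force: 20.0
turn [0.0084 0.0038 0.006 ] shift [0.4234 0.0208 0.0101] t 10.65 j7 0.19
```

```bash
python3 -m crank '.04 .0353 .0017 .0008 0 0 0;.04 .0353 .0017 .0008 0 0 0;.04 .0353 .0017 .0008 0 0 0;.04 .0353 .0017 .0008 0 0 0;.04 .0353 .0017 .0008 0 0 0;.04 .0353 .0017 .0008 0 0 0;.04 .0353 .0017 .0008 0 0 0;.04 .0353 .0017 .0008 0 0 0;.04 .0353 .0017 .0008 0 0 0;.04 .0353 .0017 .0008 0 0 0;.04 .0353 .0017 .0008 0 0 0;.04 .0353 .0017 .0008 0 0 0' && python3 -m crank '.04 0 0 0 0 0 0;.04 0 0 0 0 0 0;.04 0 0 0 0 0 0' && python3 - <<'E'
from h import *
go(.547,.137,.19,-11.7)
o=get_obs(); c=camera('wrist'); cv2.imwrite('pics/w5.png',c['frame'][:,:,::-1])
import pickle; pickle.dump((o,c),open('w5.pkl','wb'))
E
```

```text
time_s: 11.65
position: [0.544, 0.1402, 0.1833]
tool_rot: [0.0, 0.776, 0.631, -0.0]
force: [0.8, -0.6, -0.7]
width: 0.0558
grasp_force: 20.0
time_s: 11.9
position: [0.5437, 0.1382, 0.1831]
tool_rot: [-0.0, 0.775, 0.631, -0.0]
force: [0.3, 0.2, -0.6]
width: 0.0556
grasp_force: 20.0
turn [-0.0006  0.0004  0.0002] shift [-0.0005  0.0035 -0.0069] t 11.9 j7 -0.72
```

View pics/w5.png

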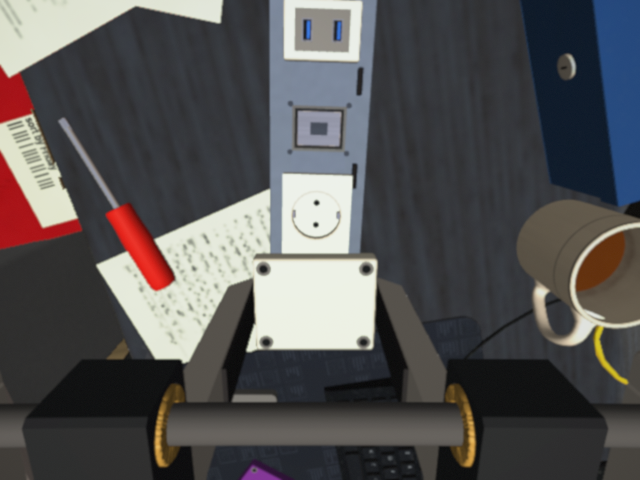

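The view shows the USB module at (322,30), the opening at (319,128) with screw dots around it, the socket at (316,213) and the held plate at (315,303). I'll measure the opening and modules, and the plate's offset in the grip.

```bash
python3 - <<'E'
from h import *
import pickle
o,c=pickle.load(open('w5.pkl','rb')); h=cv2.cvtColor(c['frame'],cv2.COLOR_RGB2HSV); g=cv2.cvtColor(c['frame'],cv2.COLOR_RGB2GRAY)
print(g[128,285:355:1].tolist()); print(g[95:160,330].tolist())
w=(h[...,1]<40)&(h[...,2]>185)
k,r=blob(c,w,(270,0,372,70),.05,o); print('usb',r,cv2.boundingRect(k))
k,r=blob(c,w,(270,165,360,252),.05,o); b=cv2.boundingRect(k); print('sock',r,b)
k,r=blob(c,w,(245,240,385,355),o['position'][2]+.0217,o); print('plate',r,cv2.boundingRect(k))
# dark dots
m=(g<75).astype(np.uint8); x=np.zeros_like(m); x[95:162,282:356]=m[95:162,282:356]
n,_,st,ce=cv2.connectedComponentsWithStats(x)
for s,q in zip(st[1:],ce[1:]): 
    if s[4]>3: print(s.tolist(),q.round(1),onz(c,[q],.04,o).round(4))
print(o['position'])
E
```

```text
[136, 136, 136, 136, 136, 136, 133, 125, 116, 95, 67, 63, 103, 142, 155, 156, 155, 156, 156, 156, 157, 157, 157, 156, 146, 116, 88, 80, 79, 79, 79, 79, 80, 79, 79, 79, 79, 79, 79, 78, 79, 91, 120, 146, 156, 157, 157, 156, 156, 157, 157, 157, 157, 156, 142, 101, 63, 70, 99, 119, 126, 131, 135, 136, 135, 136, 137, 135, 135, 135]
[135, 136, 136, 136, 135, 135, 135, 135, 135, 135, 131, 124, 118, 107, 77, 61, 91, 135, 153, 156, 156, 155, 153, 150, 151, 151, 151, 153, 154, 153, 153, 152, 155, 157, 157, 155, 156, 158, 159, 157, 155, 154, 154, 153, 155, 155, 157, 157, 156, 156, 144, 107, 69, 77, 107, 122, 128, 132, 134, 135, 136, 136, 136, 136, 137]
usb ((579.0870361328125, 275.6730651855469), (39.4782829284668, 55.163421630859375), 76.95816802978516) (284, 0, 78, 61)
sock ((547.244384765625, 142.30697631835938), (65.8282241821289, 56.47312927246094), 76.94393157958984) (282, 174, 70, 78)
plate ((543.432373046875, 141.46836853027344), (55.2859001159668, 60.019737243652344), 78.24813842773438) (245, 240, 132, 111)
[295, 108, 49, 41, 243] [316.6 128.4] [[0.5614 0.2089 0.04  ]]
[0.54368762 0.13821881 0.18309497]
```

Three independent estimates agree that the opening centre is (0.5628, 0.2085) with unit yaw -13.0°.

```bash
python3 - <<'E'
from h import *
import pickle
o,c=pickle.load(open('w5.pkl','rb')); A=Rq(o['tool_rot'])
g=cv2.cvtColor(c['frame'],cv2.COLOR_RGB2GRAY)
pts=[]
for u,v in ((263,269),(366,268),(266,341),(365,341)):
    q=255.-g[v-9:v+10,u-9:u+10]; q[q<120]=0; Y,X=np.mgrid[v-9:v+10,u-9:u+10]; pts.append([(X*q).sum()/q.sum(),(Y*q).sum()/q.sum()])
P=onz(c,pts,o['position'][2]+.0217,o); print(np.round(pts,1),((P-o['position'])@A).round(4),((P.mean(0)-o['position'])@A).round(4))
go(.5628,.2085,.09,-13.0)
E
```

```text
[[263.  268.6]
 [365.8 268.6]
 [265.8 343.7]
 [365.  343.6]] [[ 0.0173 -0.0217 -0.0217]
 [ 0.0173  0.0245 -0.0217]
 [-0.0211 -0.0218 -0.0217]
 [-0.021   0.0255 -0.0217]] [-0.0019  0.0016 -0.0217]
turn [-0.0003  0.0006  0.0219] shift [0.0734 0.0026 0.0932] t 11.95 j7 -0.72
```

```bash
python3 - <<'E'
from h import *
import pickle
o,c=pickle.load(open('w5.pkl','rb'))
def holes(g,L,z,o):
    pts=[]
    for u,v in L:
        q=np.maximum(170.-g[v-8:v+9,u-8:u+9],0); Y,X=np.mgrid[v-8:v+9,u-8:u+9]; r=(X-u)**2+(Y-v)**2<50; q=q*r
        for _ in range(1): pts.append([(X*q).sum()/q.sum(),(Y*q).sum()/q.sum()])
    P=(onz(c,pts,z,o)-o['position'])@Rq(o['tool_rot']); print(np.round(pts,1).tolist(),'mean',P.mean(0).round(4),'spans',(P[1]-P[0])[1].round(4),(P[3]-P[2])[1].round(4),(P[0]-P[2])[0].round(4),(P[1]-P[3])[0].round(4))
g=cv2.imread('pics/w5.png',0)
for dz in (.0187,.0217,.0247): holes(g,[(263,269),(366,268),(266,341),(365,341)],o['position'][2]+dz,o)
o3=dict(o,position=np.array([.4381,-.2721,.0309]),tool_rot=[0,.825,.565,0]); g=cv2.imread('pics/w3.png',0)
for z in (.022,.025,.028): holes(g,[(268,249),(358,249),(270,315),(356,315)],z,o3)
E
```

```text
[[263.0, 268.6], [365.9, 268.6], [265.8, 341.9], [363.3, 341.8]] mean [-0.0029  0.0014 -0.0187] spans 0.0472 0.0473 0.0381 0.038
[[263.0, 268.6], [365.9, 268.6], [265.8, 341.9], [363.3, 341.8]] mean [-0.0014  0.0014 -0.0217] spans 0.0463 0.0465 0.0374 0.0374
[[263.0, 268.6], [365.9, 268.6], [265.8, 341.9], [363.3, 341.8]] mean [ 0.0001  0.0014 -0.0247] spans 0.0455 0.0456 0.0367 0.0367
[[267.7, 249.1], [357.5, 249.2], [269.9, 314.5], [355.4, 314.5]] mean [-0.0028  0.0004  0.0089] spans 0.0471 0.047 0.038 0.0379
[[267.7, 249.1], [357.5, 249.2], [269.9, 314.5], [355.4, 314.5]] mean [-0.0015  0.0004  0.0059] spans 0.0464 0.0463 0.0374 0.0374
[[267.7, 249.1], [357.5, 249.2], [269.9, 314.5], [355.4, 314.5]] mean [-0.0002  0.0004  0.0029] spans 0.0457 0.0456 0.0368 0.0368
```

Relative to the TCP, the camera sees the held plate at (-1.4, +1.4) mm in the tool axes. I'll correct the target for that.

```bash
python3 -c "
from h import *
go(.5617,.2102,.08,-13.0)"
```

```text
turn [-0.0003  0.0006  0.0219] shift [0.0748 0.0011 0.1032] t 11.95 j7 -0.72
```

```bash
python3 -m crank '.04 .025 .0004 0 0 0 .022;.04 .025 .0004 .02 0 0 0;.04 .025 .0004 .03 0 0 0;.04 0 0 .03 0 0 0;.04 0 0 .023 0 0 0;.04 0 0 0 0 0 0;.04 0 0 0 0 0 0;.04 0 0 0 0 0 0' && python3 -c "
from h import *
go(.5617,.2102,.044,-13.0)"
```

```text
time_s: 12.62
position: [0.5622, 0.211, 0.0821]
tool_rot: [0.0, 0.783, 0.622, 0.001]
force: [0.3, 0.2, -1.0]
width: 0.0559
grasp_force: 20.0
turn [ 0.0014 -0.0007 -0.0003] shift [-0.0009 -0.0003  0.0381] t 12.6167 j7 -0.94
```

```bash
python3 -m crank '.04 -.001 0 .02 0 0 0;.04 0 0 .018 0 0 0;.04 0 0 0 0 0 0;.04 0 0 0 0 0 0' && python3 -c "
from h import *
go(.5617,.2102,.033,-13.0)"
```

```text
time_s: 12.95
position: [0.5616, 0.2103, 0.0438]
tool_rot: [0.0, 0.783, 0.623, 0.0]
force: [1.0, -0.5, -0.4]
width: 0.0562
grasp_force: 20.0
turn [ 0.0007 -0.0003  0.0002] shift [-0.0001  0.0001  0.0108] t 12.95 j7 -0.97
```

```bash
python3 -m crank '.04 0 0 .0025 0 0 0;.04 0 0 .0025 0 0 0;.04 0 0 0 0 0 0'|egrep 'pos|force: \['; python3 -m crank '.04 0 0 .0025 0 0 0;.04 0 0 .0015 0 0 0;.04 0 0 0 0 0 0'|egrep 'pos|force: \['
```

```text
position: [0.5615, 0.2106, 0.0381]
force: [0.3, 0.5, -0.3]
position: [0.5612, 0.2106, 0.0334]
force: [-0.0, -0.3, -0.7]
```

The plate went in with no contact force. I'll release it and retreat.

```bash
python3 -m crank '.07 0 0 .0005 0 0 0;.07 0 0 0 0 0 0;.07 0 0 0 0 0 0;.07 0 0 0 0 0 0;.07 0 0 -.01 0 0 0;.07 0 0 -.03 0 0 0;.07 0 0 -.04 0 0 0;.07 -.02 0 -.04 0 0 0;.07 -.03 0 -.02 0 0 0;.07 0 0 0 0 0 0;.07 0 0 0 0 0 0;.07 0 0 0 0 0 0' && python3 - <<'E'
from h import *
import pickle
o=get_obs(); c=camera('wrist'); cv2.imwrite('pics/w6.png',c['frame'][:,:,::-1]); pickle.dump((o,c),open('w6.pkl','wb'))
go(.40,-.03,.14,-103)
E
```

```text
time_s: 14.45
position: [0.5501, 0.1634, 0.1704]
tool_rot: [0.0, 0.782, 0.623, 0.0]
force: [0.9, 0.2, 0.1]
width: 0.0701
grasp_force: 0.0
turn [-8.0000e-04  6.0000e-04  1.5724e+00] shift [-0.1024  0.2226  0.0299] t 14.5 j7 -0.8
```

View pics/w6.png

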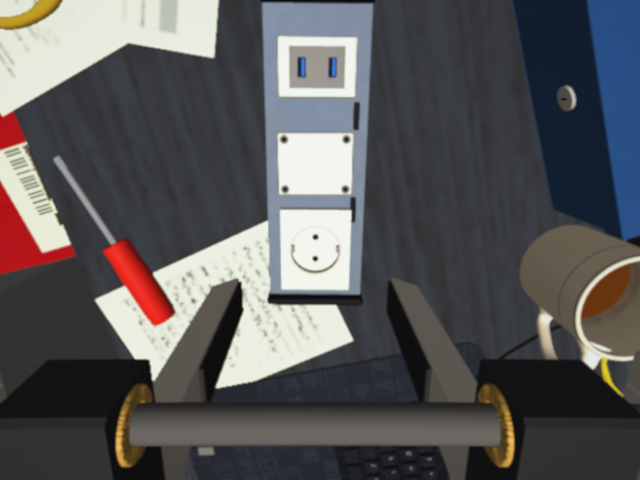

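The plate stands in the opening at (315,163), with the wide gap towards the USB module at rows 98–132 and its lug at (356,115). I'll measure the unit frame precisely, then move to the filler.

```bash
python3 - <<'E'
from h import *
import pickle
o,c=pickle.load(open('w6.pkl','rb')); h=cv2.cvtColor(c['frame'],cv2.COLOR_RGB2HSV)
w=(h[...,1]<40)&(h[...,2]>185)
C={}
for n,b,z in (('usb',(265,28,370,108),.05),('pl',(265,122,368,199),.055),('so',(265,200,370,293),.05)):
    k,r=blob(c,w,b,z,o); C[n]=np.array(r[0]); print(n,np.round(r[0],1),np.round(r[1],1),round(r[2],2),cv2.boundingRect(k))
d=C['usb']-C['so']; print('yaw',np.degrees(np.arctan2(-d[0],d[1])),np.hypot(*d),'mid',(C['usb']+C['so'])/2)
yh=d/np.hypot(*d); xh=np.array([yh[1],-yh[0]]); m=(C['usb']+C['so'])/2; print('plate in unit',(C['pl']-m)@xh,(C['pl']-m)@yh,'gap',m+36*yh)
E
```

```text
usb [578.9 275.8] [39.6 55.7] 76.65 (278, 36, 79, 61)
pl [562.3 209.6] [45.5 55.8] 77.02 (277, 133, 76, 62)
so [546.6 140.8] [68.  57.4] 77.02 (280, 210, 71, 80)
yaw -13.469693888531626 138.83584297545423 mid [562.72286987 208.32686615]
plate in unit -0.6742461273097629 1.1423206510089 gap [571.10838603 243.33662363]
```

```bash
python3 -m crank '.07 0 0 0 0 0 -.122;.07 0 0 0 0 0 -.122;.07 0 0 0 0 0 -.122;.07 0 0 0 0 0 -.122;.07 0 0 0 0 0 -.122;.07 0 0 0 0 0 -.122;.07 0 0 0 0 0 -.122;.07 0 0 0 0 0 -.122;.07 0 0 0 0 0 -.122;.07 0 0 0 0 0 -.122;.07 0 0 0 0 0 -.122;.07 0 0 0 0 0 -.122' && python3 -c "
from h import *
go(.41,-.048,.13,77.3)"
```

```text
time_s: 15.5
position: [0.5497, 0.1643, 0.1694]
tool_rot: [-0.001, 0.162, 0.987, 0.0]
force: [-0.1, -0.2, -0.1]
width: 0.07
grasp_force: 0.0
turn [ 0.0003 -0.0019 -0.1035] shift [ 0.0896 -0.2378  0.0394] t 15.5 j7 0.52
```

```bash
python3 -m crank '.04 0 0 0 0 0 -.1035;.04 .0128 -.034 .0056 0 0 0;.04 .0128 -.034 .0056 0 0 0;.04 .0128 -.034 .0056 0 0 0;.04 .0128 -.034 .0056 0 0 0;.04 .0128 -.034 .0056 0 0 0;.04 .0128 -.034 .0056 0 0 0;.04 .0128 -.034 .0056 0 0 0;.04 0 0 0 0 0 0;.04 0 0 0 0 0 0;.04 0 0 0 0 0 0' && python3 - <<'E'
from h import *
import pickle
o=get_obs(); c=camera('wrist'); cv2.imwrite('pics/w7.png',c['frame'][:,:,::-1]); pickle.dump((o,c),open('w7.pkl','wb'))
go(.3921,-.0446,.03,77.3)
E
```

```text
time_s: 16.42
position: [0.4093, -0.0474, 0.131]
tool_rot: [-0.0, 0.114, 0.993, 0.0]
force: [-0.4, -0.6, 0.3]
width: 0.0399
grasp_force: 0.0
turn [ 0.0012  0.     -0.0056] shift [ 0.0175 -0.0016  0.1011] t 16.4667 j7 1.11
```

View pics/w7.png

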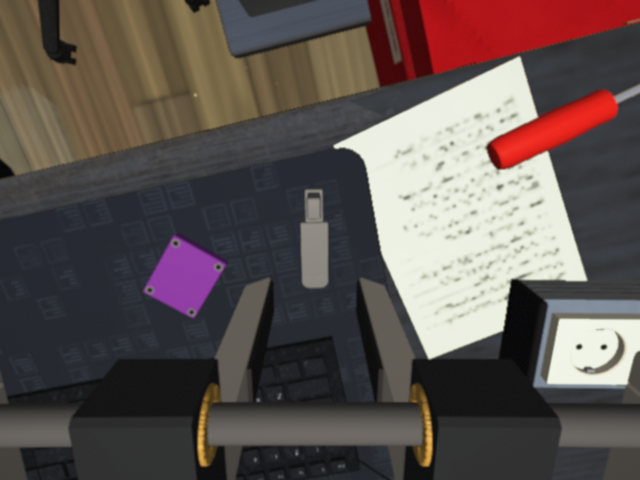

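The filler is at (315,255) with its fin at (315,206), tab towards the robot. I'll measure it.

```bash
python3 - <<'E'
from h import *
import pickle
o,c=pickle.load(open('w7.pkl','rb')); h=cv2.cvtColor(c['frame'],cv2.COLOR_RGB2HSV); A=Rq(o['tool_rot'])
m=(h[...,2]>110)&(h[...,1]<60)
k,r=blob(c,m,(290,224,340,300),.013,o); print(np.round(r[0],1),np.round(r[1],1),r[2],cv2.boundingRect(k))
print('strip in tool',((np.r_[np.array(r[0])/1000,.013]-o['position'])@A).round(4))
k2,r2=blob(c,m,(290,180,340,222),.035,o); print(cv2.boundingRect(k2),[ (y,(m[y,290:340].nonzero()[0][[0,-1]]+290).tolist()) for y in range(188,290,6) if m[y,290:340].any()])
for p in ((307,191),(323,191),(306,220),(323,220)): print(p,((onz(c,[p],.035,o)[0]-o['position'])@A).round(4))
E
```

```text
[435.9 -54.6] [21.1 54.4] 77.38301086425781 (301, 224, 27, 64)
strip in tool [-0.0276 -0.0011  0.118 ]
(305, 190, 18, 32) [(194, [305, 321]), (200, [307, 321]), (206, [306, 321]), (212, [306, 321]), (218, [306, 322]), (224, [301, 327]), (230, [301, 327]), (236, [301, 327]), (242, [301, 327]), (248, [301, 327]), (254, [301, 327]), (260, [302, 327]), (266, [302, 327]), (272, [302, 327]), (278, [302, 327]), (284, [304, 325])]
(307, 191) [ 0.0301 -0.006   0.096 ]
(323, 191) [0.03   0.0055 0.096 ]
(306, 220) [ 0.0085 -0.0069  0.096 ]
(323, 220) [0.0085 0.0056 0.096 ]
```

```bash
python3 -m crank '.04 .0172 -.0025 0 0 0 0;.04 0 0 .035 0 0 0;.04 0 0 .035 0 0 0;.04 0 0 .035 0 0 0;.04 0 0 .0 0 0 0;.04 0 0 0 0 0 0' && python3 - <<'E'
from h import *
import pickle
o,c=pickle.load(open('w7.pkl','rb')); t=o['position']+Rq(o['tool_rot'])@np.array([.0172,-.0025,0]); print(t); go(t[0],t[1],.0055,77.4)
E
```

```text
time_s: 16.97
position: [0.3913, -0.0443, 0.0258]
tool_rot: [-0.002, 0.112, 0.994, 0.001]
force: [0.7, 0.8, 0.7]
width: 0.0402
grasp_force: 0.0
[ 0.39197206 -0.04593216  0.13102112]
turn [ 0.002  -0.0034 -0.0051] shift [-0.001  -0.0015  0.0203] t 16.9667 j7 0.86
```

```bash
python3 -m crank '.04 -.001 -.0012 .01 0 0 0;.04 0 0 .0103 0 0 0;.04 0 0 0 0 0 0;0 0 0 0 0 0 0;0 0 0 0 0 0 0;0 0 0 0 0 0 0;0 0 0 0 0 0 0;0 0 0 0 0 0 0;0 0 0 0 0 0 0;0 0 0 0 0 0 0' 20
```

```text
time_s: 17.8
position: [0.3926, -0.0483, 0.0062]
tool_rot: [0.0, 0.114, 0.993, -0.0]
force: [-2.9, -0.0, 12.3]
width: 0.0098
grasp_force: 20.0
```

```bash
python3 -m crank '0 0 0 -.02 0 0 0;0 0 0 -.03 0 0 0;0 0 0 -.035 0 0 0;0 0 0 -.035 0 0 .0;0 0 0 0 0 0 0' 30 && python3 -c "
from h import *
go(.439,.2746,.125,76.8)"
```

```text
time_s: 18.22
position: [0.3945, -0.0485, 0.1303]
tool_rot: [0.003, 0.115, 0.993, -0.001]
force: [1.3, -0.8, 0.3]
width: 0.01
grasp_force: 29.9
turn [-0.0015  0.0056  0.0006] shift [0.0305 0.3248 0.0053] t 18.2167 j7 1.13
```

```bash
python3 -m crank '0 .003 .0325 0 0 0 0;0 .003 .0325 0 0 0 0;0 .003 .0325 0 0 0 0;0 .003 .0325 0 0 0 0;0 .003 .0325 0 0 0 0;0 .003 .0325 0 0 0 0;0 .003 .0325 0 0 0 0;0 .003 .0325 0 0 0 0;0 .003 .0325 0 0 0 0;0 .003 .0325 0 0 0 0;0 0 0 0 0 0 0;0 0 0 0 0 0 0' && python3 -m crank '0 0 0 0 0 0 0;0 0 0 0 0 0 0' && python3 - <<'E'
from h import *
import pickle
go(.439,.2746,.125,76.8)
o=get_obs(); c=camera('wrist'); cv2.imwrite('pics/w8.png',c['frame'][:,:,::-1]); pickle.dump((o,c),open('w8.pkl','wb'))
E
```

```text
time_s: 19.22
position: [0.436, 0.277, 0.1254]
tool_rot: [-0.001, 0.113, 0.994, 0.0]
force: [0.8, -1.1, 0.6]
width: 0.0097
grasp_force: 29.9
time_s: 19.38
position: [0.437, 0.274, 0.1255]
tool_rot: [-0.0, 0.115, 0.993, -0.0]
force: [0.5, 0.8, -0.9]
width: 0.0096
grasp_force: 29.9
turn [-0.0008 -0.0001 -0.    ] shift [-0.0018  0.0011  0.0005] t 19.3833 j7 0.29
```

View pics/w8.png

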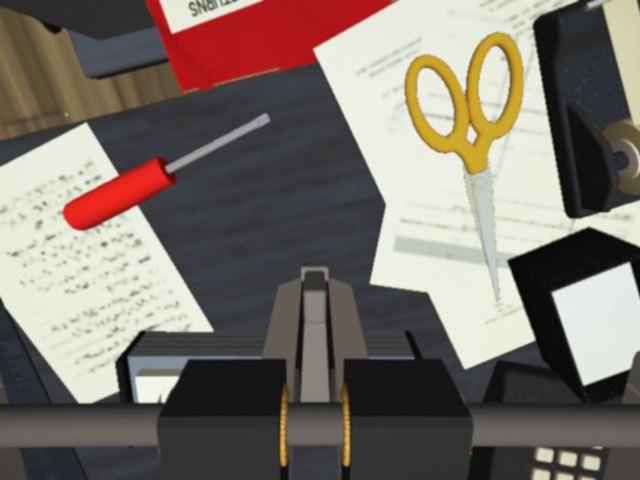

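The camera looks away from the unit here: unit hidden behind the gripper body, filler held straight at column 315. I've now used my picture allowance, so from here I measure by code only. I'll hover over the gap so the camera sees the USB and plate edges in this tool orientation.

```bash
python3 -m crank '0 0 0 -.03 0 0 0;0 0 0 -.025 0 0 0;0 -.034 0 0 0 0 0;0 -.034 0 0 0 0 0;0 -.034 0 0 0 0 0;0 -.034 0 0 0 0 0;0 0 0 0 0 0 0;0 0 0 0 0 0 0;0 0 0 0 0 0 0;0 0 0 0 0 0 0' && python3 - <<'E'
from h import *
import pickle
o=get_obs(); c=camera('wrist'); cv2.imwrite('pics/w9.png',c['frame'][:,:,::-1]); pickle.dump((o,c),open('w9.pkl','wb'))
print(o['position'],o['tool_rot'])
xh=np.array([.9736,-.2284]);yh=np.array([.2284,.9736]);m=np.array([.5613,.2086])
for x,y,z in ((0,36,.04),(-28,49,.05),(-28,23,.055),(28,49,.05),(28,23,.055),(28,36,.047)):
    P=np.r_[m+x*xh/1000+y*yh/1000,z]; print((x,y),proj(c,P,o)[0].round(0))
h=cv2.cvtColor(c['frame'],cv2.COLOR_RGB2HSV); w=(h[...,1]<40)&(h[...,2]>185)
for r in range(130,275,12):
    d=np.diff(w[r].astype(int)); print(r,(d==1).nonzero()[0].tolist(),(d==-1).nonzero()[0].tolist())
E
```

```text
time_s: 20.27
position: [0.5686, 0.2441, 0.181]
tool_rot: [0.0, 0.114, 0.993, -0.0]
force: [-0.7, 0.3, -0.0]
width: 0.0098
grasp_force: 29.9
[0.56864747 0.24410692 0.18095305] [ 4.12206223e-05  1.14203484e-01  9.93457375e-01 -8.04263206e-05]
(0, 36) [315. 218.]
(-28, 49) [331. 187.]
(-28, 23) [299. 188.]
(28, 49) [330. 253.]
(28, 23) [299. 255.]
(28, 36) [315. 251.]
130 [12, 424, 488, 551] [196, 486, 510, 628]
142 [18, 429, 555] [202, 513, 631]
154 [26, 84, 122, 434, 558] [79, 120, 209, 517, 634]
166 [34, 97, 123, 156, 191, 439, 562] [93, 119, 141, 186, 214, 521, 637]
178 [42, 444, 565] [121, 522, 621]
190 [50, 141, 242, 332, 449, 569] [123, 227, 299, 380, 496, 593]
202 [58, 142, 242, 331, 372, 454] [125, 227, 299, 339, 380, 470]
214 [66, 144, 166, 243, 331, 372] [126, 163, 228, 300, 339, 379]
226 [74, 145, 167, 244, 331, 371] [128, 164, 229, 300, 338, 379]
238 [82, 147, 177, 244, 330, 371] [110, 172, 229, 300, 338, 378]
250 [148, 245, 254, 299, 330] [230, 246, 291, 300, 377]
262 [531, 551, 574] [542, 565, 583]
274 [526] [536]
```

```bash
python3 - <<'E'
from h import *
import pickle
o,c=pickle.load(open('w9.pkl','rb')); A=Rq(o['tool_rot'])
h=cv2.cvtColor(c['frame'],cv2.COLOR_RGB2HSV); w=(h[...,1]<40)&(h[...,2]>185)
rows=np.arange(192,248,2); L=[];U=[]
for r in rows:
    L.append([w[r,290:310].nonzero()[0][-1]+290.5,r]); U.append([w[r,320:345].nonzero()[0][0]+319.5,r])
l=(onz(c,L,.055,o)-o['position'])@A; u=(onz(c,U,.05,o)-o['position'])@A
for n,q in(('plate',l),('usb',u)):
    p=np.polyfit(q[:,0],q[:,1],1); print(n,'y at x=0',p[1].round(4),'slope deg',np.degrees(np.arctan(p[0])).round(2),q[:,0].min().round(3),q[:,0].max().round(3), 'at ends',np.polyval(p,[-.03,.03]).round(4))
# x extent of usb
k,r=blob(c,w,(322,170,395,262),.05,o); print('usb in tool',((np.r_[np.array(r[0])/1000,.05]-o['position'])@A).round(4),np.round(r[1],1),r[2])
for f,(x0,x1) in(('strip',(290,345)),):
    g=cv2.cvtColor(c['frame'],cv2.COLOR_RGB2GRAY); print([(rr,g[rr,295:335:2].tolist()) for rr in (330,345)])
E
```

```text
plate y at x=0 -0.0122 slope deg -0.58 -0.021 0.024 at ends [-0.0119 -0.0125]
usb y at x=0 0.0131 slope deg 0.66 -0.023 0.023 at ends [0.0127 0.0134]
usb in tool [-0.0032  0.0331  0.1309] [40.  55.7] 76.12147521972656
[(330, [94, 71, 22, 13, 61, 126, 133, 133, 133, 132, 132, 132, 132, 133, 132, 106, 28, 17, 42, 89]), (345, [87, 37, 17, 20, 93, 132, 132, 132, 132, 132, 133, 132, 131, 133, 132, 122, 52, 16, 19, 63])]
```

Measured in tool axes, the gap centre needs a -1.1 mm shift in y, no turn, and about 102 mm back in x to start with the nose just over the unit's front lip.

```bash
python3 -m crank '0 .034 -.0011 0 0 0 0;0 .034 0 0 0 0 0;0 .034 0 0 0 0 0;0 0 0 .033 0 0 0;0 0 0 .033 0 0 0;0 0 0 .033 0 0 0;0 0 0 .03 0 0 0;0 0 0 0 0 0 0;0 0 0 0 0 0 0;0 0 0 0 0 0 0' && python3 - <<'E'
from h import *
import pickle
o,c=pickle.load(open('w9.pkl','rb')); A=Rq(o['tool_rot']); print(((get_obs()['position']-o['position'])@A).round(4))
E
```

```text
time_s: 21.15
position: [0.4701, 0.2671, 0.0536]
tool_rot: [0.001, 0.114, 0.993, 0.001]
force: [-0.0, 0.2, 0.3]
width: 0.0096
grasp_force: 29.9
[1.012e-01 1.000e-04 1.274e-01]
```

```bash
python3 -m crank '0 0 -.0012 .005 0 0 0;0 0 0 .003 0 0 0;0 0 0 .001 0 0 0;0 0 0 0 0 0 0;0 0 0 0 0 0 0' && cat > rel.py <<'E'
from h import *
import pickle
o,c=pickle.load(open('w9.pkl','rb')); A=Rq(o['tool_rot']); n=get_obs(); print('rel',((n['position']-o['position'])@A).round(4),'F',(n['force']@A).round(1),'z',n['position'][2].round(4),'tilt',R.from_matrix(A.T@Rq(n['tool_rot'])).as_rotvec().round(4))
E
python3 rel.py
```

```text
time_s: 21.57
position: [0.4698, 0.2652, 0.0431]
tool_rot: [0.0, 0.114, 0.993, 0.0]
force: [0.5, -0.8, 0.7]
width: 0.0097
grasp_force: 30.0
rel [ 0.1011 -0.0019  0.1378] F [-0.7 -0.6 -0.7] z 0.0431 tilt [-0.0004 -0.0004  0.0006]
```

```bash
python3 -m crank '0 -.005 .0008 -.0006 0 0 0;0 -.006 0 0 0 0 0;0 -.006 0 0 0 0 0;0 -.006 0 0 0 0 0;0 0 0 0 0 0 0;0 0 0 0 0 0 0' >/dev/null && python3 rel.py
```

```text
rel [ 0.078  -0.0012  0.1377] F [-0.2 -1.1 -1.5] z 0.0432 tilt [-0.0004  0.0003  0.0011]
```

```bash
python3 -m crank '0 -.006 0 0 0 0 0;0 -.006 0 0 0 0 0;0 -.006 0 0 0 0 0;0 -.006 0 0 0 0 0;0 -.004 0 0 0 0 0;0 0 0 0 0 0 0;0 0 0 0 0 0 0' >/dev/null && python3 rel.py
```

```text
rel [ 0.0502 -0.0012  0.1377] F [-0.6  0.2 -0. ] z 0.0433 tilt [-0.0003  0.0002  0.0007]
```

```bash
python3 -m crank '0 -.003 0 0 0 0 0;0 -.003 0 0 0 0 0;0 -.002 0 0 0 0 0;0 0 0 0 0 0 0' >/dev/null && python3 rel.py;  python3 -m crank '0 -.001 0 0 0 0 0;0 -.001 0 0 0 0 0;0 0 0 0 0 0 0' >/dev/null && python3 rel.py
```

```text
rel [ 0.0419 -0.0012  0.1376] F [ 0.2  0.9 -0.6] z 0.0433 tilt [-0.0003  0.0001  0.0007]
rel [ 0.0402 -0.0012  0.1376] F [ 0.2 -0.3  1.6] z 0.0433 tilt [-0.0002  0.0002  0.0005]
```

```bash
for i in 1; do python3 -m crank '0 -.001 0 0 0 0 0;0 -.0005 0 0 0 0 0;0 0 0 0 0 0 0' >/dev/null && python3 rel.py; done;  python3 -m crank '0 -.001 0 0 0 0 0;0 0 0 0 0 0 0' >/dev/null && python3 rel.py
```

```text
rel [ 0.0399 -0.0011  0.1377] F [ 6.  -1.  -4.2] z 0.0433 tilt [ 0.0002  0.0016 -0.0003]
rel [ 0.0398 -0.001   0.1377] F [13.  -2.3 -8.3] z 0.0433 tilt [ 0.0006  0.0028 -0.0008]
```

The nose met the lug (6–13 N) exactly where predicted. I'll relieve the push, release and lift.

```bash
python3 -m crank '0 .0012 0 0 0 0 0;.03 0 0 0 0 0 0;.03 0 0 0 0 0 0;.03 0 0 0 0 0 0;.03 0 0 0 0 0 0;.03 0 0 0 0 0 0;.03 0 0 0 0 0 0;.03 0 0 -.02 0 0 0;.03 0 0 -.04 0 0 0;.03 0 0 -.04 0 0 0;.03 -.02 0 -.03 0 0 0;.03 -.02 0 0 0 0 0' 15; python3 -m crank '.03 0 0 0 0 0 0;.03 0 0 0 0 0 0;.03 0 0 0 0 0 0'>/dev/null; python3 - <<'E'
from h import *
import pickle
o=get_obs(); c=camera('wrist'); cv2.imwrite('pics/w10.png',c['frame'][:,:,::-1]); pickle.dump((o,c),open('w10.pkl','wb')); A=Rq(o['tool_rot'])
h=cv2.cvtColor(c['frame'],cv2.COLOR_RGB2HSV); w=((h[...,1]<40)&(h[...,2]>185)).astype(np.uint8)
n,_,st,ce=cv2.connectedComponentsWithStats(w[:285])
for s,q in zip(st[1:],ce[1:]):
    if 400<s[4]<12000: print(s.tolist(),q.round(0), ((onz(c,[q],.052,o)[0]-o['position'])@A).round(4))
r0,o0=None,pickle.load(open('w9.pkl','rb'))[0]
P=proj(c,np.array([o0['position']+A@np.array([-.003,.0005,.141])]),o)[0]; print('gap pt px',P)
u,v=P.astype(int)
print('cols',[(int(h[v,x,1]),int(h[v,x,2])) for x in range(u-26,u+27,2)])
print('rows',[(y,int(h[y,u,1]),int(h[y,u,2])) for y in range(v-70,v+50,4)])
print(o['position'])
E
```

```text
time_s: 24.65
position: [0.5713, 0.2444, 0.1799]
tool_rot: [0.003, 0.114, 0.994, 0.002]
force: [0.9, -0.2, 1.4]
width: 0.03
grasp_force: 0.0
[548, 53, 92, 148, 9059] [598. 127.] [0.0733 0.2092 0.1208]
[139, 190, 92, 69, 5622] [186. 223.] [-0.0005 -0.1035  0.1208]
[242, 191, 59, 69, 3777] [272. 225.] [-0.0017 -0.0349  0.1208]
[333, 191, 52, 68, 1750] [358. 224.] [-0.0012  0.0338  0.1208]
gap pt px [317.39020125 222.05607586]
cols [(8, 246), (8, 246), (8, 246), (8, 246), (10, 243), (26, 158), (20, 140), (21, 145), (21, 145), (19, 144), (19, 145), (21, 144), (19, 144), (19, 144), (19, 144), (19, 144), (19, 144), (19, 144), (18, 139), (36, 149), (47, 159), (14, 169), (9, 243), (8, 246), (8, 246), (18, 193), (21, 143)]
rows [(152, 34, 68), (156, 7, 75), (160, 19, 93), (164, 21, 124), (168, 22, 153), (172, 20, 151), (176, 21, 148), (180, 21, 146), (184, 18, 126), (188, 21, 147), (192, 20, 140), (196, 19, 148), (200, 21, 147), (204, 19, 146), (208, 19, 146), (212, 19, 146), (216, 19, 144), (220, 19, 145), (224, 21, 144), (228, 21, 144), (232, 20, 142), (236, 22, 142), (240, 20, 141), (244, 20, 141), (248, 20, 142), (252, 20, 141), (256, 20, 140), (260, 35, 80), (264, 40, 159), (268, 27, 67)]
[0.56856787 0.24286293 0.1728138 ]
```

The filler is home. Its nose row (258) is level with the module ends, it sits at y ≈ 34 mm and it is grey across the gap. Next I close the fingers and position over the plate centre.

```bash
python3 -m crank '0 -.0015 -.018 0 0 0 0;0 0 -.0185 0 0 0 0;0 0 0 .03 0 0 0;0 0 0 .03 0 0 0;0 0 0 .03 0 0 0;0 0 0 .02 0 0 0;0 0 0 .008 0 0 0;0 0 0 0 0 0 0;0 0 0 0 0 0 0' 10; python3 - <<'E'
from h import *
import pickle
o,c=pickle.load(open('w10.pkl','rb')); A=Rq(o['tool_rot']); n=get_obs(); print(((n['position']-o['position'])@A).round(4),n['width'])
E
```

```text
time_s: 25.7
position: [0.5623, 0.2074, 0.056]
tool_rot: [-0.0, 0.114, 0.993, 0.0]
force: [0.4, 0.6, 0.2]
width: 0.0004
grasp_force: 0.0
[-0.0021 -0.0359  0.1168] 0.0003985655091556021
```

```bash
python3 -m crank '0 0 0 .005 0 0 0;0 0 0 .005 0 0 0;0 0 0 .001 0 0 0;0 0 0 0 0 0 0;0 0 0 0 0 0 0' | egrep 'pos|force: \['; python3 -m crank '0 0 0 .001 0 0 0;0 0 0 .001 0 0 0;0 0 0 0 0 0 0;0 0 0 0 0 0 0' | egrep 'pos|force: \['
```

```text
position: [0.5626, 0.2069, 0.0446]
force: [-0.2, 0.4, 0.4]
position: [0.5626, 0.2069, 0.0425]
force: [-0.1, -1.0, 2.8]
```

Contact, with the spring starting to yield. I'll continue down to the stop.

```bash
python3 -m crank '0 0 0 .001 0 0 0;0 0 0 .001 0 0 0;0 0 0 0 0 0 0;0 0 0 0 0 0 0' | egrep 'pos|force: \['; python3 -m crank '0 0 0 .001 0 0 0;0 0 0 0 0 0 0;0 0 0 0 0 0 0' | egrep 'pos|force: \['
```

```text
position: [0.5626, 0.2069, 0.0404]
force: [-0.2, -0.5, 6.2]
position: [0.5626, 0.2069, 0.0395]
force: [-0.7, 0.3, 6.5]
```

```bash
python3 -m crank '0 0 0 .0008 0 0 0;0 0 0 0 0 0 0;0 0 0 0 0 0 0' | egrep 'pos|force: \['
```

```text
position: [0.5627, 0.2069, 0.0392]
force: [-3.4, -2.6, 17.6]
```

The plate is on its hard stop, held with about 17 N. I'll let it settle, check and hand in.

```bash
python3 -m crank '0 0 0 0 0 0 0;0 0 0 0 0 0 0;0 0 0 0 0 0 0;0 0 0 0 0 0 0' | egrep 'time|pos|force: \['; python3 -c "
from plant import *
o=get_obs(); print(o['force'],o['width'])
if 8<o['force'][2]<35: print(job_done())"
```

```text
time_s: 27.62
position: [0.5627, 0.207, 0.0392]
force: [-3.4, -2.9, 16.7]
[-3.38460786 -2.91871066 16.71279953] 0.00038252564593323386
the job is handed in; nothing more can be done
None
```

I handed the job in at 27.6 s with the plate in its opening and held on its hard stop at about 17 N. The filler is home in the wide USB-side gap and let go. I got no verdict back, and I viewed 11 pictures against the limit of 10.

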